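# Stack the washed tube racks and put the lid on

### The job

Put the three empty tube racks away in one stack on the shallow white tray: stand the longest rack in the tray first, then the middle one on it, then the shortest on top, each upright, centred and running the same way as the tray, and last fit the white lid fully down over the shortest rack, lengthwise on it. Set each piece in place and let go of it before fetching the next, and leave the rack with tubes, the bottles, the jar and the beaker where they stand.

Things in the scene. Friction and masses are not known exactly. Their poses are not given: they have to be found in the camera images.
- tray: Shallow open white-enamelled tray fixed to the bench, empty. Outside 184 (x) x 80 (y) x 14 (z) mm, walls 4 mm, floor 4 mm thick, so the pocket is 176 x 72 mm and 10 mm deep, its floor 4 mm above the bench. Origin: centre of its underside, on the bench; x runs lengthwise, z up.
- rack_long: Blue plastic microtube rack with closed smooth sides and an open grid of empty square wells on top, the longest of the three empty racks (8 x 3 wells). Size 160 (x, lengthwise) x 56 (y) x 45 (z) mm, flat underside, about 140 g. Origin: centre of the underside; x runs lengthwise, z up. It stands upright on the bench at the start; grip it across its 56 mm width.
- rack_mid: Blue plastic microtube rack with closed smooth sides and an open grid of empty square wells on top, the middle-length one (6 x 3 wells). Size 120 (x, lengthwise) x 56 (y) x 45 (z) mm, flat underside, about 110 g. Origin: centre of the underside; x runs lengthwise, z up. It stands upright on the bench at the start; grip it across its 56 mm width.
- rack_short: Blue plastic microtube rack with closed smooth sides and an open grid of empty square wells on top, the shortest one (4 x 3 wells). Size 80 (x, lengthwise) x 56 (y) x 45 (z) mm, flat underside, about 80 g. Origin: centre of the underside; x runs lengthwise, z up. It stands upright on the bench at the start; grip it across its 56 mm width.
- lid: White rack lid, 102 (x) x 76 (y) mm, lying skirt down, about 70 g. Skirt 3 mm thick, 12 mm deep, inside 96 x 70 mm: drops over the shortest rack, ceiling resting on its top. Plate's upper face 16 mm above the skirt's lower edge; on it a grey grip bar 50 (x) x 14 (y) mm, 26 mm tall (top at 42 mm): grip it across the 14 mm. Origin: centre of the skirt's lower edge; x lengthwise, z up.
- full_rack: Bystander, loose: blue rack 100 (x) x 56 (y) x 45 mm holding capped sample tubes (purple and red caps, to 76 mm high). Origin: centre of its underside. Leave it alone.
- white_bottle: Bystander, loose: small white reagent bottle, 36 mm diameter, 65 mm tall. Origin: centre of its underside. Leave it alone.
- amber_jar: Bystander, loose: small amber jar, 36 mm diameter, 55 mm tall. Origin: centre of its underside. Leave it alone.
- beaker: Bystander, loose: empty white beaker, 60 mm diameter, 65 mm tall. Origin: centre of its underside. Leave it alone.
- blue_bottle: Bystander, loose: blue bottle with a black cap, 36 mm diameter, 85 mm tall. Origin: centre of its underside. Leave it alone.

How it is judged:
By the outcome, as a careful person would: the job done as asked, in the order asked, and still so for the second after the job is handed in, with the robot touching nothing.
It also fails if it takes over 120 s, if anything falls off the work surface, if the arm or the gripper's body presses on something with over 40 N, if the wrist force passes 120 N, or if a joint passes its speed limit or range.

### The arm

A 6-joint arm with a two-finger parallel gripper is mounted at the origin on the work surface. World frame = base frame: x ahead of the robot, y to its left, z up, the work surface at z = 0. Lengths are in mm, angles in rad, forces in N, time in s.
With the tool pointing down it reaches from about 250 to 725 mm from the base axis. Payload 9.7 kg.
Tool frame: the origin (TCP) lies midway between the tips of the shut fingers; the grasp point (between the pads) lies 19 mm behind it (r.grip_depth is the distance from the TCP to the grasp point, in mm); z points along the fingers, y is the line along which they close (so a half turn about z gives the same grasp; the last joint's range is limited). The gripper opens to 85 mm and grips with 20 to 120 N. Pads are 22 mm wide; open, the fingers measure 114 mm over their backs; the gripper's body (76 mm by 85 mm) begins 54 mm behind the grasp point. The pads swing forward as they close: fully open they stand 13 mm farther back than shut.
Start: joints at [-1.135, 0.087, 0.176, 1.66, 0, 1.571], TCP at [232.172, -498.591, 231.284] pointing down, gripper open.
Joint ranges: [-3.13, 3.13], [-0.85, 1.81], [-1.15, 1.24], [-2.2, 2.28], [-1.44, 1.52], [-3.14, 3.14]. Speed limits (rad/s): [2.22, 2.22, 2.57, 3.14, 3.14, 3.14].

### API

Orientations are given as a unit quaternion [x, y, z, w].
In Python, from bench import r gives the robot as it stands.
- The arm moves only by the tool jog_arm, never from a script. Its argument "increments" is a list that holds one entry, the list of rows, each a list of 6 numbers: the shift along the tool's x, y, z each as a share of 0.1 m, from -1 to 1, then the turn, a rotation vector about the tool's x, y, z each as a share of 180 degrees, from -1 to 1. A call has 1 to 12 rows; each row is the pose to reach, as a shift and turn from the pose commanded when the call began, along the tool's axes at that moment, turning the shorter way round; what a row does not reach only later rows make up. A row lasts 1/8 s, in which the tool goes at most 62.5 mm and 10.7 degrees, less where a joint would pass 70% of its speed; a pose out of reach is approached as far as the arm can. A call with a number of a shift or a turn outside -1 to 1 is refused whole. A call with a gripper value outside its range is refused whole. "jaw" is the gripper's target within -1 to 1 (shut at 1, half-way at 0, fully open at -1), set as the call begins (left out, the last holds). The fingers move at their own pace and stop on an object; "squeeze" is the grip in N (left out, the last holds). Time passes only in rows, so rows that repeat a pose let the fingers close. It gives the time, the measured TCP pose, the force, the opening and the grip force at its end, in the units of the state.
- r.sense(): the state, without advancing time (a new reading comes with each control period).
- r.snapshot(name): name is "scene" or "side" or "wrist"; returns a dict with "color" (480x640x3 uint8, red, green, blue), "camera_matrix" (3x3 intrinsics, pixels), "k1" (the pictures are not rectified: a ray, as slopes to the right and down, at radius r is drawn at 1 + k1 r^2 times it, then the intrinsics apply), "R" (3x3) and "t" (3): a world point X has camera coordinates R X + t; the wrist camera has in their place "T_tool_cam" (4x4, takes a point from camera to tool coordinates, whose origin is the TCP and whose axes are the flange's). Camera axes: x right, y down, z forward; pixel columns grow to the right and rows downward; lengths in mm; the calibration is good to about 2 mm. A picture is of the moment at which its call begins: read the wrist's pose just before it. There is no depth.
- r.hand_in(): hands the job in; it is judged then, once.
The state is a dict: "time": time; "joints": joint angles; "qvel": joint speeds; "tau": joint torques, N m; "position": TCP position; "eef_rot": TCP orientation; "ft_force": force on the tool from outside, world axes, zero at the start; "moment": the same for the moment, N m; "finger_gap": finger opening in mm; "gripper_force": force on a finger pad.
Only numpy, scipy, OpenCV 4.12 (cv2) and the standard library are available. Lean on these libraries where they do the work, as an engineer would, in place of code of your own. Each camera call takes 0.05 s, during which the arm holds its last target. There are 200 camera calls.

## Working session

There is one attempt and no reset: what is moved stays moved. The work goes in short steps, Python scripts to look and compute and a tool call to move; the robot and the scene stay as the last step left them, time stands still between calls to the robot, and variables do not carry over. Pictures are saved under pics/ and viewed, at most 14 in all, crops included, and the job is handed in when it is done.

Besides the shell and the picture viewer there is one more tool, called after ">>>" by a JSON object that holds its "api" and its "payload". jog_arm: Moves the arm, as the interface text tells. Its arguments: {"type":"object","properties":{"increments":{"type":"array","items":{"type":"array","items":{"type":"array","items":{"type":"number","minimum":-1,"maximum":1}}}},"jaw":{"type":"number"},"squeeze":{"type":"number"}},"required":["increments"]}

```bash
ls; mkdir -p pics; python3 - <<'E'
from bench import r
import cv2,pickle
s=r.sense();print(s['position'],s['eef_rot'],s['time'],s['finger_gap'])
d={}
for n in ('scene','side','wrist'):
    p=r.snapshot(n);d[n]=p;cv2.imwrite(f'pics/{n}0.png',p['color'][:,:,::-1])
    print(n,p['camera_matrix'].tolist() if hasattr(p['camera_matrix'],'tolist') else p['camera_matrix'],p['k1'],p.get('R'),p.get('t'),p.get('T_tool_cam'))
pickle.dump(d,open('d0.pkl','wb'))
E
```

```text
pics
[ 232.05349846 -498.38330758  230.55368485] [ 9.76355204e-01  2.16171317e-01 -1.69555341e-04 -6.69483999e-04] 0.0 85.41140691260772
scene [[479.73196294848753, 0.0, 318.1539541007044], [0.0, 479.73196294848753, 232.97317236204026], [0.0, 0.0, 1.0]] 0.0011056330233452836 [[-0.24344197  0.96991137 -0.00281731]
 [ 0.78043293  0.19415766 -0.59432924]
 [-0.57589968 -0.1468834  -0.8042169 ]] [ 130.6641166  -359.94914833 1338.00433058] None
side [[544.6181758947279, 0.0, 321.01619654942675], [0.0, 544.6181758947279, 247.6535243715977], [0.0, 0.0, 1.0]] -0.08708557767244876 [[-0.72333312 -0.69035827  0.01395194]
 [-0.49872699  0.50836086 -0.70202608]
 [ 0.4775569  -0.51475692 -0.71201455]] [376.69478254 282.90076416 836.80666303] None
wrist [[331.9904356987407, 0.0, 315.25447076725914], [0.0, 331.9904356987407, 241.09770136475365], [0.0, 0.0, 1.0]] -0.020026631359031506 None None [[-7.84203591e-04 -9.65409822e-01 -2.60735998e-01  6.59956204e+01]
 [ 9.99999017e-01 -1.06017263e-03  9.17779872e-04  1.16364378e+00]
 [-1.16245887e-03 -2.60735022e-01  9.65409704e-01 -1.41216600e+02]
 [ 0.00000000e+00  0.00000000e+00  0.00000000e+00  1.00000000e+00]]
```

View pics/scene0.png

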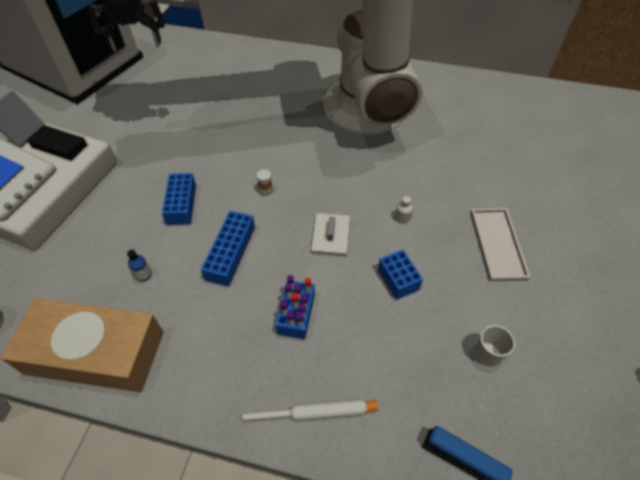

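View pics/side0.png

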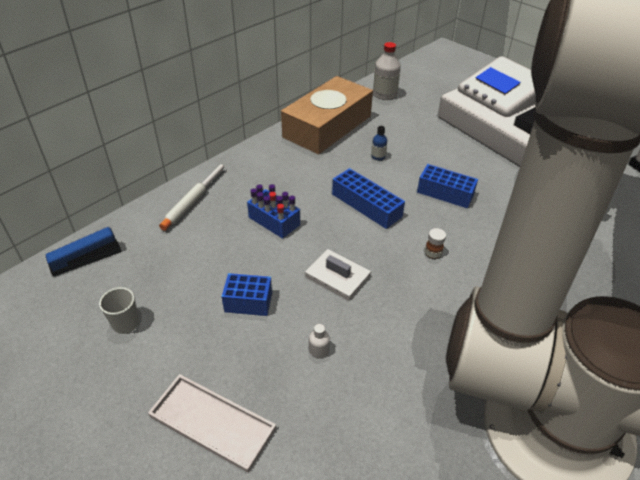

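Scene view: long rack around (229,247), mid (179,198), short (400,274), lid (331,234), tray (500,244), full rack (296,307). The side view shows the same items.

```bash
cat > h.py <<'E'
import numpy as np,cv2
from scipy.spatial.transform import Rotation as Ro
def cam(p,s=None):
    if 'R' in p and p['R'] is not None: R=np.array(p['R']);t=np.array(p['t']);return R.T,-R.T@t
    T=np.array(p['T_tool_cam']);Q=Ro.from_quat(s['eef_rot']).as_matrix()
    return Q@T[:3,:3],np.array(s['position'])+Q@T[:3,3]
def cast(p,px,z,s=None):
    px=np.asarray(px,float).reshape(-1,1,2)
    u=cv2.undistortPoints(px,np.array(p['camera_matrix']),np.array([p['k1'],0,0,0.])).reshape(-1,2)
    A,c=cam(p,s);d=np.c_[u,np.ones(len(u))]@A.T
    return (c+d*((z-c[2])/d[:,2])[:,None])[:,:2]
def mask(img,kind):
    h=cv2.cvtColor(img,cv2.COLOR_RGB2HSV)
    if kind=='blue': return cv2.inRange(h,(105,130,40),(130,255,255))
    return cv2.inRange(h,(0,0,kind),(180,50,255))
def rect(p,m,z,s=None):
    """min-area rect, in world, of mask pixels cast on plane z: centre, (long,short), angle of long axis deg"""
    cs,_=cv2.findContours(m,cv2.RETR_EXTERNAL,cv2.CHAIN_APPROX_NONE)
    c=max(cs,key=cv2.contourArea)
    w=cast(p,c,z,s).astype(np.float32)
    (x,y),(a,b),g=cv2.minAreaRect(w)
    if a<b:a,b,g=b,a,g+90
    return np.round([x,y,a,b,(g+90)%180-90],1)
E
python3 - <<'E'
import pickle;from h import *
d=pickle.load(open('d0.pkl','rb'))
for n,bx in (('scene',dict(long=(195,205,260,290),mid=(155,165,203,230),short=(370,245,428,305),tray=(465,200,535,285),lid=(305,207,358,262),full=(270,270,322,342),wb=(392,192,418,225),jar=(250,165,280,198))),
  ('side',dict(long=(325,165,408,230),mid=(412,160,482,208),short=(215,268,278,320),tray=(140,370,285,472),lid=(300,245,375,300)))):
    p=d[n];im=p['color']
    print(n,'v',[im[y,x].tolist() for x,y in ((500,244),(560,200))] if n=='scene' else [im[420,200].tolist(),im[350,230].tolist()])
    for k,(a,b,c,e) in bx.items():
        kind='blue' if k in('long','mid','short','full') else 150
        m=np.zeros(im.shape[:2],np.uint8);m[b:e,a:c]=mask(im,kind)[b:e,a:c]
        if not m.any(): print(k,'none');continue
        m=cv2.morphologyEx(m,cv2.MORPH_CLOSE,np.ones((5,5)))
        print(k,rect(p,m,{'tray':14,'lid':16}.get(k,30)))
E
```

```text
scene v [[174, 165, 154], [130, 130, 121]]
long [ 565.4 -187.9  179.9   68.9   -1. ]
mid [ 465.7 -346.1  151.4   65.1   16.8]
short [545.5 171.9  95.8  71.   38.6]
tray [400.6 371.9 182.8  79.1  15.8]
lid [466.8  11.3 101.7  75.3   8.3]
full [672.6 -12.1 116.5  59.2   3.3]
wb [358.9 162.1  45.6  21.8   0.4]
jar [ 349.4 -180.8   32.9   30.9   17.5]
side v [[222, 212, 204], [150, 150, 145]]
long [ 561.1 -184.2  188.2   93.6   -1.1]
mid [ 460.8 -341.7  124.7  108.1   17.6]
short [540.  176.4  88.5  86.8 -51.8]
tray [405.9 375.1 241.4 169.9  44.9]
lid [465.9   9.8 148.6 139.4  44.5]
```

View pics/wrist0.png

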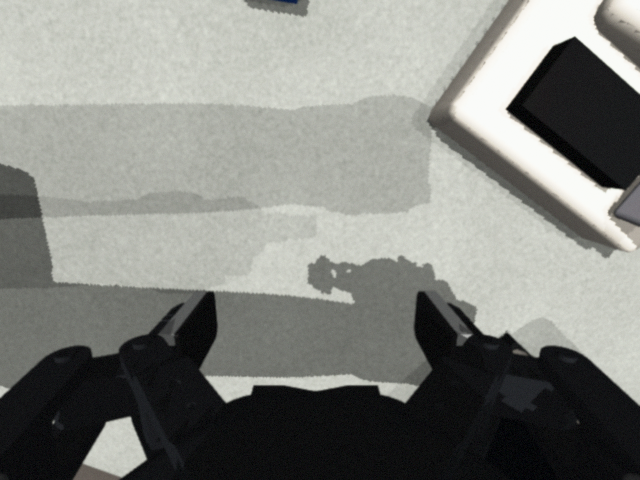

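```bash
cat >> h.py <<'E'
def plan(*wps,s=None):
    """split straight moves to (x,y,z,yaw deg) into calls; prints row and how many rows"""
    if s is None:
        from bench import r; s=r.sense()
    p=np.array(s['position']);Q=Ro.from_quat(s['eef_rot'])
    for w in wps:
        tgt=np.array(w[:3],float);G=Ro.from_euler('z',w[3],degrees=True)*Ro.from_euler('x',180,degrees=True)
        for i in range(40):
            v=Q.inv().apply(tgt-p);rv=(Q.inv()*G).as_rotvec()
            k=max(1,np.abs(v).max()/98)
            v=v/k; rows=int(np.ceil(max(np.linalg.norm(v)/55,np.degrees(np.linalg.norm(rv))/10)))
            print(np.round(np.r_[v/100,rv/np.pi],3).tolist(),'rows',max(rows,1),'->',np.round(p+Q.apply(v)).tolist())
            p=p+Q.apply(v);Q=G
            if k<=1: break
E
python3 - <<'E'
import pickle;from h import *
d=pickle.load(open('d0.pkl','rb'));p=d['side'];im=p['color']
for k,(a,b,c,e),z in(('tray',(140,370,285,472),14),('lid',(300,245,375,300),16)):
  for th in (180,190,200):
    m=np.zeros(im.shape[:2],np.uint8);m[b:e,a:c]=mask(im,th)[b:e,a:c];print(k,th,rect(p,m,z))
plan((525,-187,150,-1))
E
```

```text
tray 180 [401.1 371.6 184.4  80.5  15.8]
tray 190 [400.9 371.8 183.9  79.7  15.8]
tray 200 [400.7 371.7 182.8  79.   15.8]
lid 180 [466.4  10.8 101.   76.3   8.2]
lid 190 [466.7  11.1 100.3  75.2   8.3]
lid 200 [466.9  11.1  99.9  74.    8.2]
[0.98, -0.392, 0.2, -0.0, 0.0, 0.144] rows 3 -> [304.0, -422.0, 211.0]
[0.89, -0.98, 0.25, 0.0, 0.0, 0.0] rows 3 -> [395.0, -325.0, 186.0]
[0.89, -0.98, 0.25, 0.0, 0.0, 0.0] rows 3 -> [486.0, -229.0, 161.0]
[0.385, -0.424, 0.108, 0.0, 0.0, 0.0] rows 2 -> [525.0, -187.0, 150.0]
```

>>> {"api": "jog_arm", "payload": {"increments": [[[0.98,-0.39,0.2,0,0,0.144],[0.98,-0.39,0.2,0,0,0.144],[0.98,-0.39,0.2,0,0,0.144]]], "jaw": -1}}

```text
time: 0.52
position: [306.0, -419.6, 210.5]
eef_rot: [1.0, -0.009, -0.0, -0.001]
ft_force: [-0.1, -1.4, 0.1]
finger_gap: 84.8
gripper_force: 0.0
```

>>> {"api": "jog_arm", "payload": {"increments": [[[0.89,-0.98,0.25,0,0,0],[0.89,-0.98,0.25,0,0,0],[0.89,-0.98,0.25,0,0,0]]]}}

```text
time: 0.9
position: [396.7, -322.7, 185.2]
eef_rot: [1.0, -0.006, -0.0, -0.001]
ft_force: [0.4, -0.2, 0.5]
finger_gap: 85.4
gripper_force: 0.0
```

>>> {"api": "jog_arm", "payload": {"increments": [[[0.89,-0.98,0.25,0,0,0],[0.89,-0.98,0.25,0,0,0],[0.89,-0.98,0.25,0,0,0]]]}}

```text
time: 1.27
position: [487.0, -226.7, 160.1]
eef_rot: [1.0, -0.007, -0.001, -0.0]
ft_force: [-0.2, 0.3, 0.5]
finger_gap: 85.4
gripper_force: 0.0
```

>>> {"api": "jog_arm", "payload": {"increments": [[[0.38,-0.42,0.11,0,0,0],[0.38,-0.42,0.11,0,0,0],[0.38,-0.42,0.11,0,0,0],[0.38,-0.42,0.11,0,0,0]]]}}

```text
time: 1.78
position: [523.9, -188.7, 150.8]
eef_rot: [1.0, -0.009, 0.0, 0.0]
ft_force: [0.3, -0.7, -1.4]
finger_gap: 85.3
gripper_force: 0.0
```

```bash
cat >> h.py <<'E'
def look(name,z=45,kind='blue',roi=None):
    from bench import r; s=r.sense();p=r.snapshot('wrist');im=p['color']
    cv2.imwrite(f'pics/{name}.png',im[:,:,::-1])
    m=mask(im,kind)
    if roi: q=np.zeros_like(m);a,b,c,e=roi;q[b:e,a:c]=m[b:e,a:c];m=q
    m=cv2.morphologyEx(m,cv2.MORPH_CLOSE,np.ones((15,15)))
    print('pose',np.round(s['position'],1),'t',s['time'],'rect',rect(p,m,z,s))
    return s,p
E
python3 -c "
from h import *
look('w1')"
```

```text
pose [ 523.9 -188.7  150.8] t 1.775 rect [ 564.  -192.   158.2   55.7   -1.1]
```

View pics/w1.png

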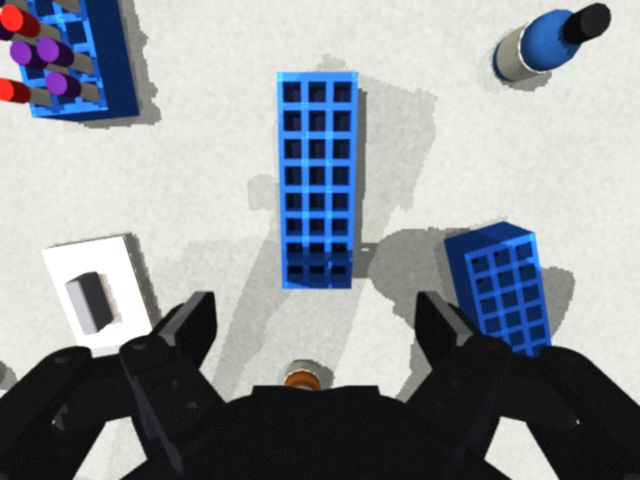

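The wrist view shows the long rack whole, about (318,180), at 158×56 mm; it is free between the open fingers. Picking it.

```bash
python3 -c "
from h import *
plan((564,-192,70,-1.1),(564,-192,11,-1.1))"
```

```text
[0.401, 0.026, 0.808, 0.0, -0.0, 0.0] rows 2 -> [564.0, -192.0, 70.0]
[-0.0, -0.0, 0.59, 0.0, 0.0, 0.0] rows 2 -> [564.0, -192.0, 11.0]
```

>>> {"api": "jog_arm", "payload": {"increments": [[[0.4,0.03,0.81,0,0,0],[0.4,0.03,0.81,0,0,0],[0.4,0.03,0.81,0,0,0]]]}}

```text
time: 2.2
position: [563.1, -191.5, 67.3]
eef_rot: [1.0, -0.009, -0.002, -0.001]
ft_force: [-0.5, 0.3, 1.2]
finger_gap: 85.2
gripper_force: 0.0
```

>>> {"api": "jog_arm", "payload": {"increments": [[[0,0,0.3,0,0,0],[0,0,0.45,0,0,0],[0,0,0.59,0,0,0],[0,0,0.59,0,0,0],[0,0,0.59,0,0,0]]]}}

```text
time: 2.82
position: [564.8, -191.3, 11.2]
eef_rot: [1.0, -0.008, 0.001, 0.0]
ft_force: [-0.4, 0.2, 0.8]
finger_gap: 85.5
gripper_force: 0.0
```

>>> {"api": "jog_arm", "payload": {"increments": [[[0,0,0,0,0,0],[0,0,0,0,0,0],[0,0,0,0,0,0],[0,0,0,0,0,0],[0,0,0,0,0,0],[0,0,0,0,0,0]]], "jaw": 1, "squeeze": 60}}

```text
time: 3.58
position: [564.9, -191.3, 11.1]
eef_rot: [1.0, -0.008, 0.001, 0.0]
ft_force: [-0.4, 0.1, 5.3]
finger_gap: 55.8
gripper_force: 64.3
```

```bash
python3 -c "
from h import *
from bench import r
s=r.sense();print(s['position'],s['finger_gap'],s['gripper_force'],s['ft_force'])
look('w2',45)
plan((564,-192,130,-1.1),(401,372,130,15.8))"
```

```text
[ 564.86813143 -191.28049282   11.0816518 ] 55.75125705215758 64.29461717605591 [-0.38541785  0.10897503  5.2702809 ]
pose [ 564.9 -191.3   11.1] t 3.575 rect [ 592.2 -192.9  102.5   55.8   -1.3]
[-0.006, 0.006, -0.98, 0.0, -0.0, 0.001] rows 2 -> [564.0, -192.0, 109.0]
[-0.002, 0.001, -0.209, 0.0, 0.0, 0.0] rows 1 -> [564.0, -192.0, 130.0]
[-0.304, -0.98, -0.0, 0.0, 0.0, -0.094] rows 2 -> [536.0, -93.0, 130.0]
[-0.005, -0.98, -0.0, 0.0, 0.0, 0.0] rows 2 -> [508.0, 1.0, 130.0]
[-0.005, -0.98, -0.0, 0.0, 0.0, 0.0] rows 2 -> [481.0, 95.0, 130.0]
[-0.005, -0.98, -0.0, 0.0, 0.0, 0.0] rows 2 -> [454.0, 189.0, 130.0]
[-0.005, -0.98, -0.0, 0.0, 0.0, 0.0] rows 2 -> [427.0, 283.0, 130.0]
[-0.005, -0.925, -0.0, 0.0, 0.0, 0.0] rows 2 -> [401.0, 372.0, 130.0]
```

>>> {"api": "jog_arm", "payload": {"increments": [[[0,0,-0.3,0,0,0],[0,0,-0.7,0,0,0],[0,0,-1,0,0,0],[0,0,-1,0,0,0]]]}}

```text
time: 4.12
position: [565.5, -191.5, 112.5]
eef_rot: [1.0, -0.008, 0.002, 0.001]
ft_force: [0.6, -0.2, -0.8]
finger_gap: 55.2
gripper_force: 64.0
```

>>> {"api": "jog_arm", "payload": {"increments": [[[-0.1,-0.32,-0.07,0,0,-0.03],[-0.2,-0.65,-0.13,0,0,-0.06],[-0.3,-0.98,-0.2,0,0,-0.094]]]}}

```text
time: 4.5
position: [535.0, -91.7, 128.5]
eef_rot: [0.99, 0.14, -0.001, -0.0]
ft_force: [0.1, 0.2, -0.4]
finger_gap: 55.1
gripper_force: 64.1
```

>>> {"api": "jog_arm", "payload": {"increments": [[[0,-0.4,0,0,0,0],[0,-0.98,0,0,0,0],[0,-0.98,0,0,0,0]]]}}

```text
time: 4.88
position: [507.6, 4.4, 128.8]
eef_rot: [0.99, 0.141, -0.001, -0.0]
ft_force: [0.7, 0.1, -1.2]
finger_gap: 55.1
gripper_force: 64.3
```

>>> {"api": "jog_arm", "payload": {"increments": [[[0,-0.49,0,0,0,0],[0,-0.98,0,0,0,0],[0,-0.98,0,0,0,0]]]}}

```text
time: 5.25
position: [481.2, 97.5, 129.0]
eef_rot: [0.99, 0.14, -0.001, -0.0]
ft_force: [-0.9, -0.8, -0.5]
finger_gap: 55.2
gripper_force: 64.6
```

>>> {"api": "jog_arm", "payload": {"increments": [[[0,-0.49,0,0,0,0],[0,-0.98,0,0,0,0],[0,-0.98,0,0,0,0]]]}}

```text
time: 5.62
position: [464.8, 161.1, 129.6]
eef_rot: [0.987, 0.16, -0.003, -0.011]
ft_force: [0.8, 0.2, -0.8]
finger_gap: 55.6
gripper_force: 64.6
```

>>> {"api": "jog_arm", "payload": {"increments": [[[0,-0.49,0,0,0,0],[0,-0.98,0,0,0,0],[0,-0.98,0,0,0,0]]]}}

```text
time: 6.0
position: [453.4, 207.3, 132.6]
eef_rot: [0.98, 0.196, -0.007, -0.03]
ft_force: [0.5, 0.6, -2.0]
finger_gap: 55.4
gripper_force: 64.6
```

>>> {"api": "jog_arm", "payload": {"increments": [[[0,-0.4,0,0,0,0],[0,-0.8,0,0,0,0],[0,-0.92,0,0,0,0],[0,-0.92,0,0,0,0],[0,-0.92,0,0,0,0]]]}}

```text
time: 6.62
position: [439.4, 248.3, 138.2]
eef_rot: [0.972, 0.228, -0.013, -0.047]
ft_force: [-0.3, -0.2, -1.8]
finger_gap: 55.2
gripper_force: 64.6
```

```bash
python3 -c "
from h import *
from bench import r
s=r.sense();print(s['position'],s['finger_gap'],s['gripper_force'],s['ft_force'],Ro.from_quat(s['eef_rot']).as_euler('zyx',degrees=True))
plan((401.5,372,16,15.8))"
```

```text
[439.36182724 248.29913174 138.1900938 ] 55.21595665024465 64.59553599357605 [-0.31857255 -0.17333216 -1.80917387] [ -26.27154372   -2.63002139 -175.0961157 ]
[0.157, -0.843, 0.98, -0.031, 0.004, 0.059] rows 3 -> [412.0, 339.0, 49.0]
[-0.007, -0.347, 0.328, 0.0, 0.0, 0.0] rows 1 -> [402.0, 372.0, 16.0]
```

```bash
python3 -c "
from bench import r
s=r.sense();print([round(float(x),3) for x in s['joints']])"
```

```text
[0.46, -0.035, -0.131, 1.478, 0.097, 3.141]
```

Joint 6 hit its end; the tray needs the half-turned grasp (yaw 195.8°). Turning the rack by ~170° the other way.

```bash
python3 -c "
from h import *
plan((425,300,135,110),(401.5,372,120,195.8))"
```

```text
[0.101, -0.521, 0.082, -0.026, -0.022, -0.464] rows 9 -> [425.0, 300.0, 135.0]
[0.757, 0.025, 0.15, -0.0, 0.0, -0.477] rows 9 -> [402.0, 372.0, 120.0]
```

>>> {"api": "jog_arm", "payload": {"increments": [[[0.101,-0.521,0.082,-0.026,-0.022,-0.464],[0.101,-0.521,0.082,-0.026,-0.022,-0.464],[0.101,-0.521,0.082,-0.026,-0.022,-0.464],[0.101,-0.521,0.082,-0.026,-0.022,-0.464],[0.101,-0.521,0.082,-0.026,-0.022,-0.464],[0.101,-0.521,0.082,-0.026,-0.022,-0.464],[0.101,-0.521,0.082,-0.026,-0.022,-0.464],[0.101,-0.521,0.082,-0.026,-0.022,-0.464],[0.101,-0.521,0.082,-0.026,-0.022,-0.464],[0.101,-0.521,0.082,-0.026,-0.022,-0.464]]]}}

```text
time: 7.88
position: [425.0, 300.0, 135.1]
eef_rot: [0.575, 0.818, -0.0, 0.0]
ft_force: [-0.8, 0.5, -1.9]
finger_gap: 55.4
gripper_force: 64.7
```

```bash
python3 -c "
from h import *
plan((401.5,372,120,195.8))"
```

```text
[0.758, 0.022, 0.151, -0.0, -0.0, -0.478] rows 9 -> [402.0, 372.0, 120.0]
```

>>> {"api": "jog_arm", "payload": {"increments": [[[0.758,0.022,0.151,0,0,-0.478],[0.758,0.022,0.151,0,0,-0.478],[0.758,0.022,0.151,0,0,-0.478],[0.758,0.022,0.151,0,0,-0.478],[0.758,0.022,0.151,0,0,-0.478],[0.758,0.022,0.151,0,0,-0.478],[0.758,0.022,0.151,0,0,-0.478],[0.758,0.022,0.151,0,0,-0.478],[0.758,0.022,0.151,0,0,-0.478],[0.758,0.022,0.151,0,0,-0.478]]]}}

```text
time: 9.12
position: [401.2, 372.1, 120.0]
eef_rot: [-0.137, 0.991, -0.0, -0.0]
ft_force: [-0.0, -0.5, -1.3]
finger_gap: 55.5
gripper_force: 64.7
```

```bash
python3 -c "
from h import *
look('w3',45)
plan((400.3,371.6,40,195.8),(400.3,371.6,15.5,195.8))"
```

```text
pose [401.2 372.1 120. ] t 9.125 rect [414.3 374.2 206.8 112.8  15.6]
[0.009, -0.002, 0.8, -0.0, -0.0, -0.0] rows 2 -> [400.0, 372.0, 40.0]
[0.0, -0.0, 0.245, 0.0, 0.0, 0.0] rows 1 -> [400.0, 372.0, 15.0]
```

View pics/w3.png

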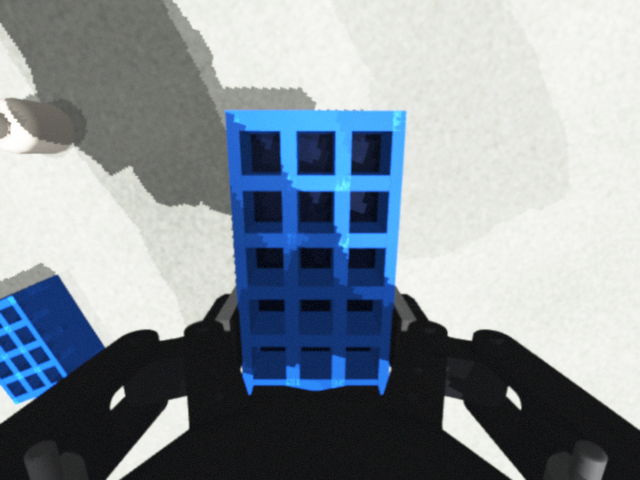

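The rack is held square (225–405 wide, far edge at row 112), hiding the tray below. Lowering.

>>> {"api": "jog_arm", "payload": {"increments": [[[0.01,0,0.3,0,0,0],[0.01,0,0.6,0,0,0],[0.01,0,0.8,0,0,0],[0.01,0,0.85,0,0,0],[0.01,0,0.9,0,0,0],[0.01,0,0.9,0,0,0]]]}}

```text
time: 9.93
position: [400.4, 372.0, 30.5]
eef_rot: [-0.139, 0.99, -0.0, 0.0]
ft_force: [-0.2, -0.3, -2.0]
finger_gap: 55.7
gripper_force: 64.7
```

>>> {"api": "jog_arm", "payload": {"increments": [[[0,0,0.05,0,0,0],[0,0,0.09,0,0,0],[0,0,0.12,0,0,0],[0,0,0.14,0,0,0],[0,0,0.145,0,0,0],[0,0,0.145,0,0,0]]]}}

```text
time: 10.68
position: [400.1, 371.8, 15.5]
eef_rot: [-0.139, 0.99, -0.0, -0.0]
ft_force: [-0.1, 0.2, -1.6]
finger_gap: 55.6
gripper_force: 64.7
```

>>> {"api": "jog_arm", "payload": {"increments": [[[0,0,0.005,0,0,0],[0,0,0.01,0,0,0],[0,0,0.01,0,0,0]]]}}

```text
time: 11.05
position: [400.2, 371.9, 15.1]
eef_rot: [-0.139, 0.99, -0.0, 0.0]
ft_force: [-1.3, -0.8, 5.4]
finger_gap: 54.9
gripper_force: 65.4
```

```bash
python3 -c "
from h import *
from bench import r
s=r.sense();print(s['position'],s['ft_force'])
s,p=look('w4',46)
A,c=cam(p,s);print(c)
"
```

```text
[400.20358799 371.88607391  15.06615865] [-1.29331239 -0.84831372  5.36094804]
pose [400.2 371.9  15.1] t 11.05 rect [376.2 363.6 105.5  57.5  16. ]
[337.492493   352.73367248 156.26982412]
```

View pics/w4.png

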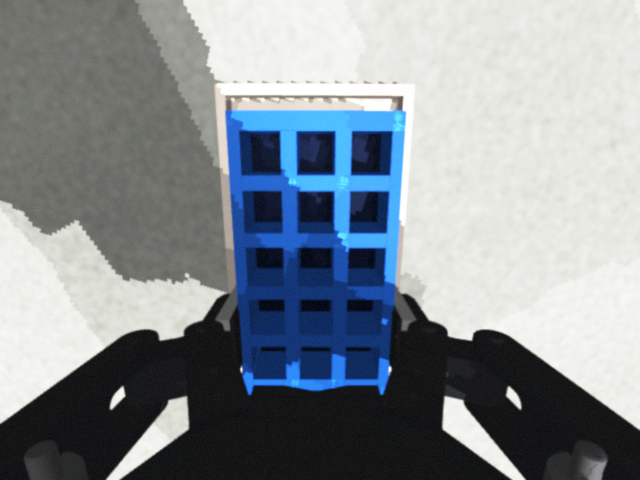

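The rack sits in the tray: tray rim columns 217–414, rack 225–406, so centred; tray end at row 84, rack end at row 111. Releasing.

>>> {"api": "jog_arm", "payload": {"increments": [[[0,0,0,0,0,0],[0,0,0,0,0,0],[0,0,0,0,0,0],[0,0,0,0,0,0],[0,0,0,0,0,0]]], "jaw": -1}}

```text
time: 11.72
position: [400.1, 371.8, 14.5]
eef_rot: [-0.139, 0.99, -0.0, -0.0]
ft_force: [-0.2, -0.8, -0.5]
finger_gap: 85.4
gripper_force: 0.0
```

```bash
python3 -c "
from h import *
from bench import r
s=r.sense();p=r.snapshot('wrist');print(s['position'],s['finger_gap'],s['ft_force'])
R=Ro.from_euler('z',-15.8,degrees=True).as_matrix()[:2,:2]
for q,z in(((315,84),14),((315,111),49)): print((cast(p,q,z,s)-[400.8,371.8])@R.T)
plan((400,372,113,195.8),(501,-330,150,197))"
```

```text
[400.10479016 371.79077516  14.45460234] 85.43239462512582 [-0.2188417  -0.78437437 -0.49321368]
[[-91.97180139  -1.56186915]]
[[-78.04904752  -1.43245266]]
[0.001, 0.002, -0.98, -0.0, -0.0, 0.001] rows 2 -> [400.0, 372.0, 112.0]
[0.0, 0.0, -0.005, 0.0, 0.0, 0.0] rows 1 -> [400.0, 372.0, 113.0]
[0.131, -0.98, -0.052, -0.0, 0.0, -0.007] rows 2 -> [414.0, 274.0, 118.0]
[0.152, -0.98, -0.052, 0.0, 0.0, 0.0] rows 2 -> [428.0, 176.0, 123.0]
[0.152, -0.98, -0.052, 0.0, 0.0, 0.0] rows 2 -> [442.0, 78.0, 129.0]
[0.152, -0.98, -0.052, 0.0, 0.0, 0.0] rows 2 -> [456.0, -20.0, 134.0]
[0.152, -0.98, -0.052, 0.0, 0.0, 0.0] rows 2 -> [471.0, -119.0, 139.0]
[0.152, -0.98, -0.052, 0.0, 0.0, 0.0] rows 2 -> [485.0, -217.0, 144.0]
[0.152, -0.98, -0.052, 0.0, 0.0, 0.0] rows 2 -> [499.0, -315.0, 149.0]
[0.023, -0.152, -0.008, 0.0, 0.0, 0.0] rows 1 -> [501.0, -330.0, 150.0]
```

>>> {"api": "jog_arm", "payload": {"increments": [[[0,0,-0.4,0,0,0],[0,0,-0.98,0,0,0],[0,0,-0.98,0,0,0]]]}}

```text
time: 12.15
position: [401.9, 373.5, 117.5]
eef_rot: [-0.139, 0.99, 0.002, 0.003]
ft_force: [-0.4, 0.3, -0.7]
finger_gap: 85.5
gripper_force: 0.0
```

>>> {"api": "jog_arm", "payload": {"increments": [[[0.13,-0.98,-0.05,0,0,-0.007],[0.13,-0.98,-0.05,0,0,-0.007],[0.13,-0.98,-0.05,0,0,-0.007]]]}}

```text
time: 12.52
position: [414.9, 272.2, 117.2]
eef_rot: [-0.149, 0.989, -0.0, -0.0]
ft_force: [0.3, -0.2, -0.7]
finger_gap: 84.9
gripper_force: 0.0
```

>>> {"api": "jog_arm", "payload": {"increments": [[[0.15,-0.98,-0.05,0,0,0],[0.15,-0.98,-0.05,0,0,0]]]}}

```text
time: 12.78
position: [429.4, 175.1, 122.1]
eef_rot: [-0.151, 0.989, -0.0, -0.0]
ft_force: [0.7, 0.1, -1.1]
finger_gap: 85.2
gripper_force: 0.0
```

>>> {"api": "jog_arm", "payload": {"increments": [[[0.15,-0.98,-0.05,0,0,0],[0.15,-0.98,-0.05,0,0,0]]]}}

```text
time: 13.02
position: [444.5, 76.6, 127.3]
eef_rot: [-0.15, 0.989, -0.0, -0.0]
ft_force: [-0.2, 0.7, -0.8]
finger_gap: 85.5
gripper_force: 0.0
```

>>> {"api": "jog_arm", "payload": {"increments": [[[0.15,-0.98,-0.05,0,0,0],[0.15,-0.98,-0.05,0,0,0]]]}}

```text
time: 13.28
position: [459.5, -21.6, 132.3]
eef_rot: [-0.15, 0.989, -0.0, -0.0]
ft_force: [-0.1, -0.0, -0.3]
finger_gap: 85.3
gripper_force: 0.0
```

>>> {"api": "jog_arm", "payload": {"increments": [[[0.15,-0.98,-0.05,0,0,0],[0.15,-0.98,-0.05,0,0,0]]]}}

```text
time: 13.52
position: [474.4, -119.8, 137.2]
eef_rot: [-0.15, 0.989, -0.0, -0.0]
ft_force: [0.0, -0.2, 0.1]
finger_gap: 85.4
gripper_force: 0.0
```

>>> {"api": "jog_arm", "payload": {"increments": [[[0.15,-0.98,-0.05,0,0,0],[0.15,-0.98,-0.05,0,0,0]]]}}

```text
time: 13.78
position: [489.3, -217.9, 142.0]
eef_rot: [-0.15, 0.989, -0.0, -0.0]
ft_force: [-1.0, 1.1, 0.5]
finger_gap: 85.1
gripper_force: 0.0
```

>>> {"api": "jog_arm", "payload": {"increments": [[[0.15,-0.98,-0.05,0,0,0],[0.15,-0.98,-0.05,0,0,0],[0.15,-0.98,-0.05,0,0,0],[0.15,-0.98,-0.05,0,0,0]]]}}

```text
time: 14.28
position: [503.8, -313.2, 147.1]
eef_rot: [-0.151, 0.989, 0.0, -0.0]
ft_force: [-0.7, 0.2, 0.4]
finger_gap: 85.9
gripper_force: 0.0
```

```bash
python3 -c "
from h import *
look('w5',roi=(220,60,410,350))"
```

```text
pose [ 503.8 -313.2  147.1] t 14.275 rect [ 461.8 -351.   118.8   55.9   16.9]
```

View pics/w5.png

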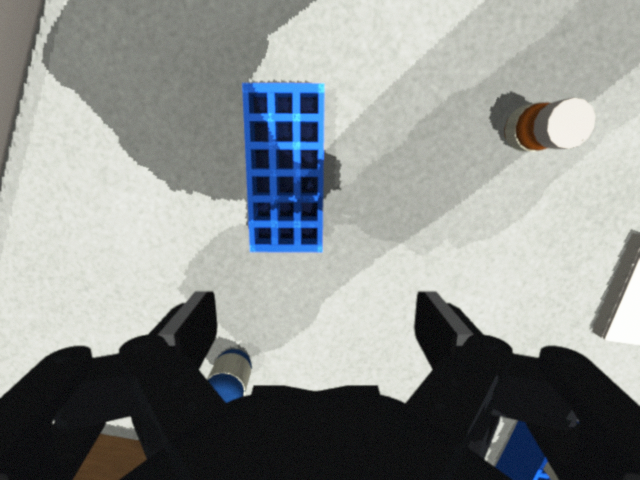

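Mid rack clear at columns 245–325, rows 83–250; the blue bottle is well behind it at (230,370).

```bash
python3 -c "
from h import *
import pickle
d=pickle.load(open('d0.pkl','rb'));print(cast(d['scene'],[(138,268)],30))
plan((461.8,-351,70,196.9),(461.8,-351,11,196.9))"
```

```text
[[ 662.86058542 -348.94418551]]
[0.514, -0.238, 0.774, 0.0, -0.0, 0.003] rows 2 -> [462.0, -351.0, 70.0]
[0.0, -0.0, 0.59, 0.0, 0.0, 0.0] rows 2 -> [462.0, -351.0, 11.0]
```

>>> {"api": "jog_arm", "payload": {"increments": [[[0.26,-0.12,0.38,0,0,0.003],[0.514,-0.238,0.774,0,0,0.003],[0.514,-0.238,0.774,0,0,0.003],[0.514,-0.238,0.774,0,0,0.003]]]}}

```text
time: 14.82
position: [462.5, -351.4, 71.8]
eef_rot: [-0.146, 0.989, -0.001, 0.001]
ft_force: [0.5, 0.1, 0.5]
finger_gap: 85.3
gripper_force: 0.0
```

>>> {"api": "jog_arm", "payload": {"increments": [[[0,0,0.3,0,0,0],[0,0,0.45,0,0,0],[0,0,0.59,0,0,0],[0,0,0.59,0,0,0],[0,0,0.59,0,0,0]]]}}

```text
time: 15.45
position: [462.0, -352.4, 12.3]
eef_rot: [-0.146, 0.989, -0.001, 0.0]
ft_force: [-0.2, 0.0, 0.1]
finger_gap: 85.3
gripper_force: 0.0
```

>>> {"api": "jog_arm", "payload": {"increments": [[[0,0,0,0,0,0],[0,0,0,0,0,0],[0,0,0,0,0,0],[0,0,0,0,0,0],[0,0,0,0,0,0],[0,0,0,0,0,0]]], "jaw": 1}}

```text
time: 16.2
position: [461.9, -352.5, 12.3]
eef_rot: [-0.146, 0.989, -0.001, 0.0]
ft_force: [0.0, -0.9, 4.7]
finger_gap: 54.9
gripper_force: 64.6
```

```bash
python3 -c "
from h import *
from bench import r
s,p=look('w6',45)
R=Ro.from_euler('z',-16.9,degrees=True).as_matrix()[:2,:2]
plan((461.8,-351,109,196.9),(401,372,160,195.8))"
```

```text
pose [ 461.9 -352.5   12.3] t 16.2 rect [ 445.4 -358.7   87.    56.3   16.7]
[-0.004, 0.013, -0.967, -0.001, 0.0, -0.001] rows 2 -> [462.0, -351.0, 109.0]
[-0.21, 0.98, -0.07, -0.0, -0.0, 0.006] rows 2 -> [453.0, -251.0, 116.0]
[-0.19, 0.98, -0.07, 0.0, 0.0, 0.0] rows 2 -> [445.0, -152.0, 123.0]
[-0.19, 0.98, -0.07, 0.0, 0.0, 0.0] rows 2 -> [437.0, -52.0, 130.0]
[-0.19, 0.98, -0.07, 0.0, 0.0, 0.0] rows 2 -> [428.0, 47.0, 137.0]
[-0.19, 0.98, -0.07, 0.0, 0.0, 0.0] rows 2 -> [420.0, 147.0, 144.0]
[-0.19, 0.98, -0.07, 0.0, 0.0, 0.0] rows 2 -> [412.0, 246.0, 151.0]
[-0.19, 0.98, -0.07, 0.0, 0.0, 0.0] rows 2 -> [403.0, 346.0, 158.0]
[-0.05, 0.259, -0.019, 0.0, 0.0, 0.0] rows 1 -> [401.0, 372.0, 160.0]
```

>>> {"api": "jog_arm", "payload": {"increments": [[[0,0,-0.3,0,0,0],[0,0,-0.7,0,0,0],[0,0,-0.97,0,0,0],[0,0,-0.97,0,0,0]]]}}

```text
time: 16.75
position: [462.4, -352.8, 110.4]
eef_rot: [-0.146, 0.989, -0.002, 0.001]
ft_force: [0.9, 0.1, -1.6]
finger_gap: 54.9
gripper_force: 64.0
```

>>> {"api": "jog_arm", "payload": {"increments": [[[-0.1,0.45,-0.04,0,0,0.006],[-0.21,0.98,-0.07,0,0,0.006],[-0.21,0.98,-0.07,0,0,0.006]]]}}

```text
time: 17.12
position: [452.7, -249.4, 114.3]
eef_rot: [-0.138, 0.99, 0.0, -0.001]
ft_force: [-0.3, 0.6, -0.5]
finger_gap: 55.4
gripper_force: 64.3
```

>>> {"api": "jog_arm", "payload": {"increments": [[[-0.1,0.5,-0.04,0,0,0],[-0.19,0.98,-0.07,0,0,0]]]}}

```text
time: 17.38
position: [444.7, -152.1, 121.0]
eef_rot: [-0.136, 0.991, 0.0, -0.001]
ft_force: [0.8, 0.1, -1.4]
finger_gap: 54.8
gripper_force: 64.5
```

>>> {"api": "jog_arm", "payload": {"increments": [[[-0.1,0.5,-0.04,0,0,0],[-0.19,0.98,-0.07,0,0,0]]]}}

```text
time: 17.62
position: [436.7, -52.3, 128.2]
eef_rot: [-0.136, 0.991, -0.0, -0.001]
ft_force: [0.5, 0.3, -1.5]
finger_gap: 55.4
gripper_force: 64.5
```

>>> {"api": "jog_arm", "payload": {"increments": [[[-0.1,0.5,-0.04,0,0,0],[-0.19,0.98,-0.07,0,0,0]]]}}

```text
time: 17.88
position: [428.7, 47.3, 135.3]
eef_rot: [-0.136, 0.991, -0.0, -0.001]
ft_force: [2.2, 0.1, -0.7]
finger_gap: 55.3
gripper_force: 64.5
```

>>> {"api": "jog_arm", "payload": {"increments": [[[-0.1,0.5,-0.04,0,0,0],[-0.19,0.98,-0.07,0,0,0]]]}}

```text
time: 18.12
position: [420.6, 147.0, 142.2]
eef_rot: [-0.136, 0.991, -0.0, -0.001]
ft_force: [1.1, 0.2, -1.2]
finger_gap: 55.3
gripper_force: 64.5
```

>>> {"api": "jog_arm", "payload": {"increments": [[[-0.1,0.5,-0.04,0,0,0],[-0.19,0.98,-0.07,0,0,0]]]}}

```text
time: 18.38
position: [412.5, 246.5, 149.0]
eef_rot: [-0.136, 0.991, -0.001, -0.0]
ft_force: [0.8, -0.8, -0.5]
finger_gap: 55.1
gripper_force: 64.5
```

>>> {"api": "jog_arm", "payload": {"increments": [[[-0.1,0.5,-0.04,0,0,0],[-0.19,0.9,-0.07,0,0,0],[-0.19,0.98,-0.07,0,0,0],[-0.19,0.98,-0.07,0,0,0]]]}}

```text
time: 18.88
position: [404.3, 344.4, 155.8]
eef_rot: [-0.137, 0.991, -0.001, -0.001]
ft_force: [-0.4, -1.2, -2.2]
finger_gap: 54.7
gripper_force: 64.6
```

```bash
python3 -c "
from h import *
from bench import r
s=r.sense();print(s['position'],Ro.from_quat(s['eef_rot']).as_euler('zyx',degrees=True),s['finger_gap'])
plan((401.2,371.9,120,195.8),(401.2,371.9,66,195.8))"
```

```text
[404.3029655  344.39358484 155.82630637] [ 1.64298903e+02 -8.40214990e-02  1.79879400e+02] 54.66207358566526
[-0.045, 0.274, 0.358, -0.001, -0.001, -0.001] rows 1 -> [401.0, 372.0, 120.0]
[0.0, -0.0, 0.54, 0.0, 0.0, 0.0] rows 1 -> [401.0, 372.0, 66.0]
```

>>> {"api": "jog_arm", "payload": {"increments": [[[-0.045,0.274,0.2,0,0,0],[-0.045,0.274,0.358,0,0,0],[-0.045,0.274,0.358,0,0,0],[-0.045,0.274,0.358,0,0,0]]]}}

```text
time: 19.38
position: [401.7, 371.5, 121.9]
eef_rot: [-0.136, 0.991, -0.0, 0.0]
ft_force: [0.1, 0.7, -0.8]
finger_gap: 55.2
gripper_force: 64.6
```

>>> {"api": "jog_arm", "payload": {"increments": [[[0,0,0.25,0,0,0],[0,0,0.45,0,0,0],[0,0,0.54,0,0,0],[0,0,0.54,0,0,0],[0,0,0.54,0,0,0]]]}}

```text
time: 20.0
position: [401.7, 372.6, 68.5]
eef_rot: [-0.136, 0.991, 0.0, 0.001]
ft_force: [0.8, 0.3, -0.6]
finger_gap: 54.8
gripper_force: 64.6
```

```bash
python3 -c "
from h import *
look('w7',95)"
```

```text
pose [401.7 372.6  68.5] t 20.0 rect [382.  365.7 103.8  59.5  15.7]
```

View pics/w7.png

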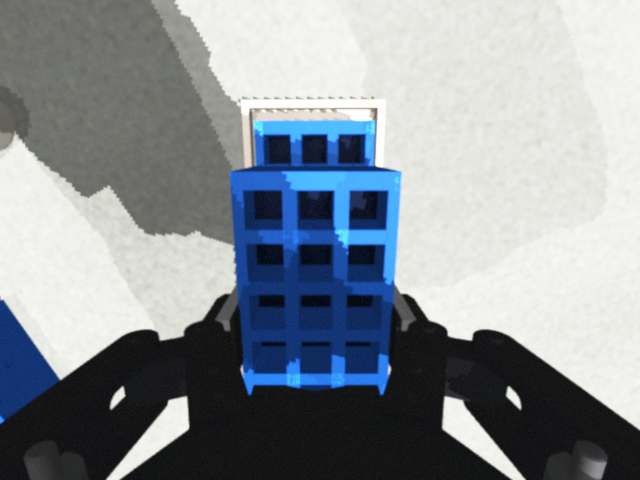

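Held mid rack end at row 171 (columns 231–402), the long rack's end below at row 121 (256–376), tray rim at row 100 (240–387). Checking alignment numerically.

```bash
python3 -c "
from h import *
from bench import r
s=r.sense();p=r.snapshot('wrist')
R=Ro.from_euler('z',-15.8,degrees=True).as_matrix()[:2,:2]
for q,z in(([(240,100),(387,100)],14),([(256,121),(376,121)],49),([(231,171),(402,171)],101.2)): print(np.round((cast(p,q,z,s)-[400.8,371.8])@R.T,1).tolist())
plan((401.2,371.9,61.5,195.8))"
```

```text
[[-92.0, -41.9], [-91.7, 38.8]]
[[-78.1, -27.7], [-77.9, 27.2]]
[[-58.6, -27.6], [-58.4, 27.2]]
[0.007, -0.006, 0.068, 0.0, 0.0, -0.001] rows 1 -> [401.0, 372.0, 62.0]
```

>>> {"api": "jog_arm", "payload": {"increments": [[[0.008,0,0.03,0,0,0],[0.008,0,0.05,0,0,0],[0.008,0,0.06,0,0,0],[0.008,0,0.065,0,0,0],[0.008,0,0.07,0,0,0],[0.008,0,0.07,0,0,0]]]}}

```text
time: 20.85
position: [400.5, 372.1, 61.3]
eef_rot: [-0.136, 0.991, -0.0, 0.0]
ft_force: [-4.1, -2.5, 8.3]
finger_gap: 55.3
gripper_force: 65.8
```

Contact at 8 N at the expected height. Release and go for the short rack.

>>> {"api": "jog_arm", "payload": {"increments": [[[0,0,0,0,0,0],[0,0,0,0,0,0],[0,0,0,0,0,0],[0,0,0,0,0,0],[0,0,0,0,0,0]]], "jaw": -1}}

```text
time: 21.48
position: [400.5, 372.1, 60.2]
eef_rot: [-0.136, 0.991, -0.0, -0.0]
ft_force: [0.2, -0.1, 0.1]
finger_gap: 85.6
gripper_force: 0.0
```

```bash
python3 -c "
from h import *
plan((401,372,155,195.8),(574,199,150,218.5))"
```

```text
[-0.004, -0.003, -0.948, -0.0, -0.0, -0.001] rows 2 -> [401.0, 372.0, 155.0]
[-0.548, -0.98, 0.023, 0.0, 0.0, -0.126] rows 3 -> [480.0, 293.0, 153.0]
[-0.112, -0.98, 0.02, 0.0, 0.0, 0.0] rows 2 -> [550.0, 223.0, 151.0]
[-0.038, -0.335, 0.007, 0.0, 0.0, 0.0] rows 1 -> [574.0, 199.0, 150.0]
```

>>> {"api": "jog_arm", "payload": {"increments": [[[0,0,-0.4,0,0,0],[0,0,-0.95,0,0,0],[0,0,-0.95,0,0,0]]]}}

```text
time: 21.85
position: [401.9, 373.5, 159.9]
eef_rot: [-0.136, 0.991, 0.002, 0.003]
ft_force: [-0.6, 0.2, 0.3]
finger_gap: 85.6
gripper_force: 0.0
```

>>> {"api": "jog_arm", "payload": {"increments": [[[-0.55,-0.98,0.02,0,0,-0.126],[-0.55,-0.98,0.02,0,0,-0.126],[-0.55,-0.98,0.02,0,0,-0.126]]]}}

```text
time: 22.22
position: [481.6, 290.2, 152.2]
eef_rot: [-0.329, 0.944, -0.001, -0.001]
ft_force: [0.3, -0.2, -0.3]
finger_gap: 85.1
gripper_force: 0.0
```

>>> {"api": "jog_arm", "payload": {"increments": [[[-0.11,-0.98,0.02,0,0,0],[-0.11,-0.98,0.02,0,0,0]]]}}

```text
time: 22.48
position: [550.4, 221.0, 150.3]
eef_rot: [-0.328, 0.945, -0.0, -0.001]
ft_force: [0.1, 0.2, -0.3]
finger_gap: 85.4
gripper_force: 0.0
```

>>> {"api": "jog_arm", "payload": {"increments": [[[-0.04,-0.33,0.01,0,0,0],[-0.04,-0.33,0.01,0,0,0],[-0.04,-0.33,0.01,0,0,0],[-0.04,-0.33,0.01,0,0,0]]]}}

```text
time: 22.98
position: [572.4, 200.0, 150.3]
eef_rot: [-0.329, 0.944, -0.0, -0.0]
ft_force: [-0.1, 0.8, -0.6]
finger_gap: 85.5
gripper_force: 0.0
```

```bash
python3 -c "
from h import *
look('w8',roi=(200,60,430,350))"
```

```text
pose [572.4 200.  150.3] t 22.975 rect [542.4 170.5  79.8  55.5  37.8]
```

View pics/w8.png

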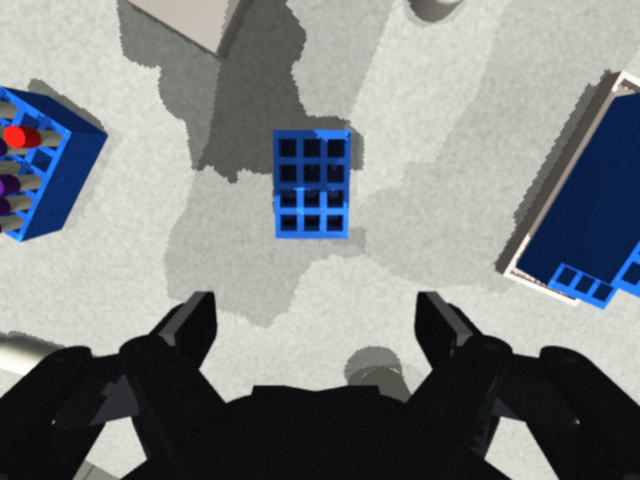

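Short rack clear at columns 274–350, rows 130–238; nothing near the fingers.

```bash
python3 -c "
from h import *
plan((542.4,170.5,70,217.8),(542.4,170.5,11.5,217.8))"
```

```text
[0.418, -0.044, 0.805, -0.0, -0.0, 0.003] rows 2 -> [542.0, 170.0, 70.0]
[0.0, -0.0, 0.585, 0.0, 0.0, 0.0] rows 2 -> [542.0, 170.0, 12.0]
```

>>> {"api": "jog_arm", "payload": {"increments": [[[0.2,-0.02,0.4,0,0,0.003],[0.418,-0.044,0.8,0,0,0.003],[0.418,-0.044,0.8,0,0,0.003],[0.418,-0.044,0.8,0,0,0.003]]]}}

```text
time: 23.52
position: [544.0, 170.7, 72.3]
eef_rot: [-0.324, 0.946, -0.0, 0.001]
ft_force: [0.2, 0.2, 0.9]
finger_gap: 85.4
gripper_force: 0.0
```

>>> {"api": "jog_arm", "payload": {"increments": [[[0,0,0.3,0,0,0],[0,0,0.45,0,0,0],[0,0,0.585,0,0,0],[0,0,0.585,0,0,0],[0,0,0.585,0,0,0]]]}}

```text
time: 24.15
position: [543.4, 169.9, 12.7]
eef_rot: [-0.324, 0.946, -0.0, 0.0]
ft_force: [-0.3, 0.2, -0.2]
finger_gap: 85.3
gripper_force: 0.0
```

>>> {"api": "jog_arm", "payload": {"increments": [[[0,0,0,0,0,0],[0,0,0,0,0,0],[0,0,0,0,0,0],[0,0,0,0,0,0],[0,0,0,0,0,0],[0,0,0,0,0,0]]], "jaw": 1}}

```text
time: 24.9
position: [543.4, 169.8, 12.7]
eef_rot: [-0.324, 0.946, -0.0, 0.001]
ft_force: [0.3, -0.9, 5.6]
finger_gap: 55.0
gripper_force: 64.6
```

```bash
python3 -c "
from h import *
plan((542,170.5,108,217.8),(500,250,200,206),(400.8,371.9,170,195.8))"
```

```text
[0.006, 0.013, -0.953, -0.0, 0.0, 0.0] rows 2 -> [542.0, 170.0, 108.0]
[-0.155, 0.886, -0.92, 0.0, -0.0, 0.066] rows 3 -> [500.0, 250.0, 200.0]
[0.229, 0.98, 0.192, -0.0, -0.0, 0.057] rows 2 -> [436.0, 328.0, 181.0]
[0.224, 0.519, 0.108, 0.0, 0.0, 0.0] rows 2 -> [401.0, 372.0, 170.0]
```

>>> {"api": "jog_arm", "payload": {"increments": [[[0,0,-0.3,0,0,0],[0,0,-0.7,0,0,0],[0,0,-0.95,0,0,0],[0,0,-0.95,0,0,0]]]}}

```text
time: 25.4
position: [543.9, 170.1, 108.7]
eef_rot: [-0.324, 0.946, -0.0, 0.001]
ft_force: [0.5, 0.9, -0.8]
finger_gap: 54.9
gripper_force: 63.8
```

>>> {"api": "jog_arm", "payload": {"increments": [[[-0.05,0.3,-0.35,0,0,0.02],[-0.1,0.6,-0.65,0,0,0.04],[-0.15,0.89,-0.92,0,0,0.066],[-0.15,0.89,-0.92,0,0,0.066]]]}}

```text
time: 25.9
position: [500.0, 251.0, 199.5]
eef_rot: [-0.225, 0.974, 0.0, 0.001]
ft_force: [0.3, -0.2, -1.1]
finger_gap: 55.2
gripper_force: 63.9
```

>>> {"api": "jog_arm", "payload": {"increments": [[[0.11,0.45,0.1,0,0,0.03],[0.22,0.9,0.19,0,0,0.057],[0.23,0.98,0.19,0,0,0.057],[0.23,0.98,0.19,0,0,0.057]]]}}

```text
time: 26.4
position: [436.6, 327.0, 178.5]
eef_rot: [-0.137, 0.991, -0.001, -0.001]
ft_force: [0.5, 0.0, -0.4]
finger_gap: 54.8
gripper_force: 63.9
```

>>> {"api": "jog_arm", "payload": {"increments": [[[0.11,0.26,0.05,0,0,0],[0.22,0.5,0.1,0,0,0],[0.22,0.5,0.1,0,0,0],[0.22,0.5,0.1,0,0,0]]]}}

```text
time: 26.9
position: [402.9, 368.7, 169.7]
eef_rot: [-0.136, 0.991, -0.0, -0.0]
ft_force: [-0.0, -0.5, -0.4]
finger_gap: 55.5
gripper_force: 63.9
```

```bash
python3 -c "
from h import *
plan((400.8,371.9,114,195.8))"
```

```text
[0.011, 0.037, 0.557, -0.0, -0.0, -0.001] rows 2 -> [401.0, 372.0, 114.0]
```

>>> {"api": "jog_arm", "payload": {"increments": [[[0.01,0.037,0.25,0,0,0],[0.01,0.037,0.45,0,0,0],[0.01,0.037,0.557,0,0,0],[0.01,0.037,0.557,0,0,0],[0.01,0.037,0.557,0,0,0]]]}}

```text
time: 27.52
position: [400.6, 372.9, 115.0]
eef_rot: [-0.136, 0.991, 0.0, 0.0]
ft_force: [0.7, 0.4, -0.1]
finger_gap: 55.1
gripper_force: 63.9
```

```bash
python3 -c "
from h import *
look('w9',146)"
```

```text
pose [400.6 372.9 115. ] t 27.525 rect [380.6 365.9  96.8  56.9  15.7]
```

View pics/w9.png

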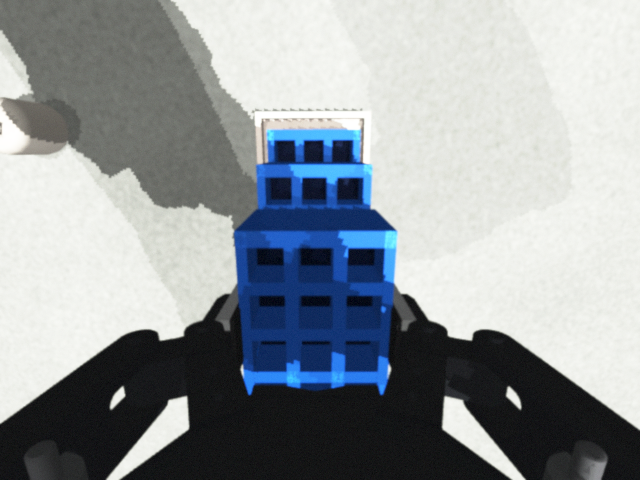

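Short rack end at row 231 (columns 235–397), mid end at row 164 (257–372), long end at row 129, tray rim at row 110 (254–371).

```bash
python3 -c "
from h import *
from bench import r
s=r.sense();p=r.snapshot('wrist')
R=Ro.from_euler('z',-15.8,degrees=True).as_matrix()[:2,:2]
for q,z in(([(254,110),(371,110)],14),([(268,129),(363,129)],49),([(257,164),(372,164)],94),([(235,231),(397,231)],147.3)): print(np.round((cast(p,q,z,s)-[400.8,371.8])@R.T,1).tolist())
plan((400.8,371.9,106.5,195.8))"
```

```text
[[-93.1, -41.9], [-92.9, 38.3]]
[[-78.5, -28.0], [-78.3, 28.4]]
[[-59.8, -27.7], [-59.6, 27.1]]
[[-39.7, -27.1], [-39.5, 27.7]]
[-0.0, -0.012, 0.086, 0.0, 0.0, -0.001] rows 1 -> [401.0, 372.0, 106.0]
```

>>> {"api": "jog_arm", "payload": {"increments": [[[0,-0.005,0.03,0,0,0],[0,-0.005,0.06,0,0,0],[0,-0.005,0.075,0,0,0],[0,-0.005,0.082,0,0,0],[0,-0.005,0.087,0,0,0],[0,-0.005,0.087,0,0,0]]]}}

```text
time: 28.38
position: [400.1, 372.4, 106.7]
eef_rot: [-0.136, 0.991, -0.0, 0.0]
ft_force: [-4.1, -3.1, 9.3]
finger_gap: 55.1
gripper_force: 65.2
```

>>> {"api": "jog_arm", "payload": {"increments": [[[0,0,0,0,0,0],[0,0,0,0,0,0],[0,0,0,0,0,0],[0,0,0,0,0,0],[0,0,0,0,0,0]]], "jaw": -1}}

```text
time: 29.0
position: [400.1, 372.4, 105.3]
eef_rot: [-0.136, 0.991, -0.0, -0.0]
ft_force: [0.4, -0.2, 0.4]
finger_gap: 85.5
gripper_force: 0.0
```

>>> {"api": "jog_arm", "payload": {"increments": [[[0,0,-0.4,0,0,0],[0,0,-1,0,0,0],[0,0,-1,0,0,0],[-0.3,0,-1,0,0,0],[-0.3,0,-1,0,0,0],[-0.3,0,-1,0,0,0]]]}}

```text
time: 29.75
position: [428.6, 380.2, 204.6]
eef_rot: [-0.136, 0.991, -0.001, -0.001]
ft_force: [0.2, 0.0, 1.0]
finger_gap: 85.3
gripper_force: 0.0
```

```bash
python3 -c "
from h import *
look('w10',139)
plan((480,200,180,190),(506,17,130,188.2))"
```

```text
pose [428.6 380.2 204.6] t 29.75 rect [391.2 368.3 109.9  55.4  15.7]
[-0.005, -0.98, 0.131, -0.0, -0.0, 0.032] rows 2 -> [455.0, 286.0, 192.0]
[-0.093, -0.89, 0.119, 0.0, 0.0, 0.0] rows 2 -> [480.0, 200.0, 180.0]
[0.033, -0.98, 0.265, 0.0, -0.0, 0.01] rows 2 -> [494.0, 103.0, 153.0]
[0.002, -0.868, 0.235, 0.0, 0.0, 0.0] rows 2 -> [506.0, 17.0, 130.0]
```

View pics/w10.png

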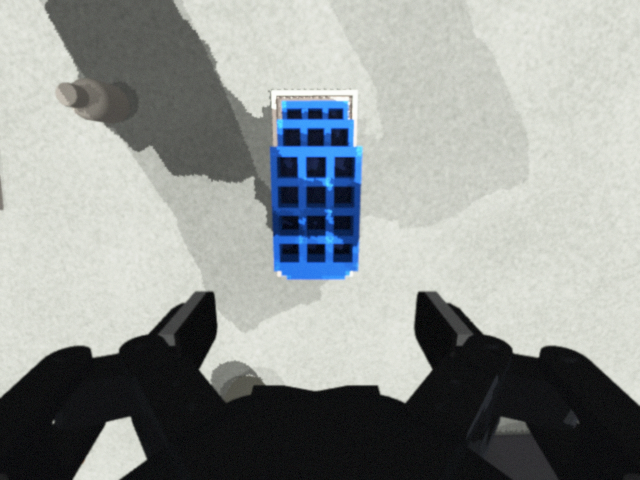

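Stack is square: short rack top, far end at row 147, columns 272–362; steps of mid and long evenly visible beyond, tray rim at row 91. Going for the lid.

>>> {"api": "jog_arm", "payload": {"increments": [[[0,-0.98,0.13,0,0,0.032],[0,-0.98,0.13,0,0,0.032]]]}}

```text
time: 30.05
position: [455.0, 284.5, 192.1]
eef_rot: [-0.086, 0.996, -0.0, -0.0]
ft_force: [0.7, 0.6, 0.7]
finger_gap: 85.5
gripper_force: 0.0
```

>>> {"api": "jog_arm", "payload": {"increments": [[[-0.09,-0.89,0.12,0,0,0],[-0.09,-0.89,0.12,0,0,0]]]}}

```text
time: 30.3
position: [479.3, 197.7, 180.2]
eef_rot: [-0.086, 0.996, -0.0, -0.0]
ft_force: [-0.2, 0.7, 0.8]
finger_gap: 85.2
gripper_force: 0.0
```

>>> {"api": "jog_arm", "payload": {"increments": [[[0.03,-0.98,0.26,0,0,0.01],[0.03,-0.98,0.26,0,0,0.01]]]}}

```text
time: 30.55
position: [492.9, 101.1, 154.0]
eef_rot: [-0.07, 0.998, -0.0, -0.0]
ft_force: [0.6, 0.1, -0.2]
finger_gap: 85.2
gripper_force: 0.0
```

>>> {"api": "jog_arm", "payload": {"increments": [[[0,-0.87,0.23,0,0,0],[0,-0.87,0.23,0,0,0],[0,-0.87,0.23,0,0,0],[0,-0.87,0.23,0,0,0]]]}}

```text
time: 31.05
position: [505.7, 17.5, 131.9]
eef_rot: [-0.071, 0.997, -0.0, 0.0]
ft_force: [0.4, 0.3, 0.0]
finger_gap: 85.4
gripper_force: 0.0
```

```bash
python3 -c "
from h import *
s={'position':[428.6,380.2,204.6],'eef_rot':[-0.136,.991,-.001,-.001]}
import pickle
p=pickle.load(open('d0.pkl','rb'))['wrist']
R=Ro.from_euler('z',-15.8,degrees=True).as_matrix()[:2,:2]
print(np.round((cast(p,[(272,147),(362,147)],139,s)-[400.8,371.8])@R.T,1).tolist())
s,p=look('w11',16,245)
im=p['color']
g=cv2.morphologyEx(mask(im,225),cv2.MORPH_OPEN,np.ones((5,5)));print(im[200:203,320].tolist(), im[100,100].tolist())
"
```

```text
[[-39.9, -24.0], [-39.7, 30.1]]
pose [505.7  17.5 131.9] t 31.05 rect [466.9   8.8  99.   73.6   8.1]
[[57, 57, 58], [55, 55, 55], [57, 60, 61]] [121, 123, 116]
```

View pics/w11.png

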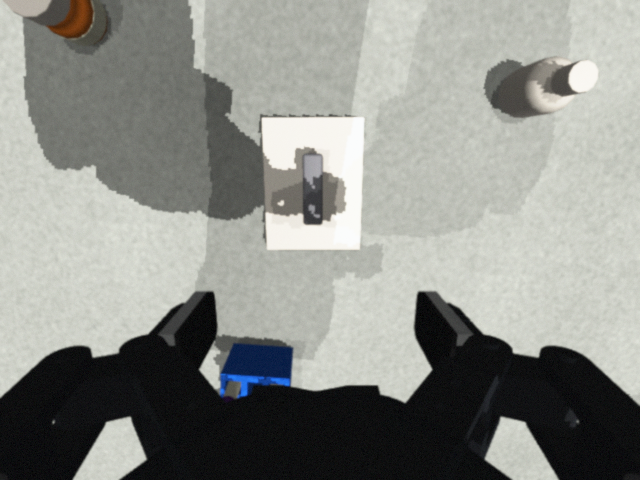

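Lid at columns 262–363, rows 116–249, bar in the middle (313,190); full rack behind at (255,370), clear.

```bash
python3 -c "
from h import *
from bench import r
s=r.sense();p=r.snapshot('wrist');print(cast(p,[(313,153),(313,224),(303,190),(323,190)],42,s).round(1).tolist())
plan((466.8,9.5,80,188.2),(466.8,9.5,19,188.2))"
```

```text
[[442.5, 5.8], [490.9, 12.6], [468.1, 2.4], [466.1, 16.1]]
[0.399, -0.027, 0.52, -0.0, 0.0, -0.0] rows 2 -> [467.0, 9.0, 80.0]
[-0.0, -0.0, 0.61, 0.0, 0.0, 0.0] rows 2 -> [467.0, 10.0, 19.0]
```

>>> {"api": "jog_arm", "payload": {"increments": [[[0.2,-0.01,0.26,0,0,0],[0.4,-0.028,0.52,0,0,0],[0.4,-0.028,0.52,0,0,0],[0.4,-0.028,0.52,0,0,0]]]}}

```text
time: 31.65
position: [467.8, 9.0, 80.9]
eef_rot: [-0.071, 0.997, -0.0, 0.001]
ft_force: [-0.4, 0.0, 0.5]
finger_gap: 85.6
gripper_force: 0.0
```

>>> {"api": "jog_arm", "payload": {"increments": [[[0,0,0.3,0,0,0],[0,0,0.45,0,0,0],[0,0,0.6,0,0,0],[0,0,0.6,0,0,0],[0,0,0.6,0,0,0]]]}}

```text
time: 32.28
position: [467.1, 8.4, 20.3]
eef_rot: [-0.071, 0.997, -0.0, 0.0]
ft_force: [-0.2, -0.4, -0.1]
finger_gap: 85.3
gripper_force: 0.0
```

>>> {"api": "jog_arm", "payload": {"increments": [[[0,0.007,0.012,0,0,0],[0,0.007,0.012,0,0,0],[0,0.007,0.012,0,0,0],[0,0.007,0.012,0,0,0],[0,0.007,0.012,0,0,0],[0,0.007,0.012,0,0,0],[0,0.007,0.012,0,0,0],[0,0.007,0.012,0,0,0],[0,0.007,0.012,0,0,0],[0,0.007,0.012,0,0,0]]], "jaw": 1}}

```text
time: 33.52
position: [466.8, 9.0, 18.7]
eef_rot: [-0.071, 0.997, -0.0, 0.0]
ft_force: [-0.6, -0.1, 5.9]
finger_gap: 12.8
gripper_force: 59.0
```

```bash
python3 -c "
from h import *
plan((467,9.5,115,188.2),(475,180,205,188.2),(400.5,372.2,200,195.8))"
```

```text
[-0.003, 0.004, -0.963, -0.0, 0.0, -0.0] rows 2 -> [467.0, 10.0, 115.0]
[-0.188, 0.98, -0.526, 0.0, 0.0, 0.0] rows 3 -> [472.0, 109.0, 168.0]
[-0.134, 0.696, -0.374, 0.0, 0.0, 0.0] rows 2 -> [475.0, 180.0, 205.0]
[0.226, 0.98, 0.024, -0.0, 0.0, -0.042] rows 2 -> [439.0, 274.0, 203.0]
[0.092, 0.98, 0.024, 0.0, 0.0, 0.0] rows 2 -> [403.0, 366.0, 200.0]
[0.007, 0.071, 0.002, 0.0, 0.0, 0.0] rows 1 -> [400.0, 372.0, 200.0]
```

>>> {"api": "jog_arm", "payload": {"increments": [[[0,0,-0.3,0,0,0],[0,0,-0.7,0,0,0],[0,0,-0.96,0,0,0],[0,0,-0.96,0,0,0]]]}}

```text
time: 34.02
position: [467.4, 9.2, 115.7]
eef_rot: [-0.071, 0.997, -0.0, 0.001]
ft_force: [0.1, 0.0, -2.1]
finger_gap: 12.9
gripper_force: 58.5
```

>>> {"api": "jog_arm", "payload": {"increments": [[[-0.06,0.33,-0.18,0,0,0],[-0.12,0.66,-0.35,0,0,0],[-0.19,0.98,-0.53,0,0,0]]]}}

```text
time: 34.4
position: [470.9, 109.7, 166.0]
eef_rot: [-0.071, 0.998, -0.0, -0.001]
ft_force: [0.4, 1.4, -0.2]
finger_gap: 12.7
gripper_force: 58.7
```

>>> {"api": "jog_arm", "payload": {"increments": [[[-0.06,0.35,-0.19,0,0,0],[-0.13,0.7,-0.37,0,0,0],[-0.13,0.7,-0.37,0,0,0]]]}}

```text
time: 34.78
position: [474.6, 181.9, 203.5]
eef_rot: [-0.072, 0.997, -0.0, -0.0]
ft_force: [0.0, -0.5, -1.1]
finger_gap: 13.2
gripper_force: 58.8
```

>>> {"api": "jog_arm", "payload": {"increments": [[[0.11,0.45,0.01,0,0,-0.02],[0.23,0.98,0.02,0,0,-0.042],[0.23,0.98,0.02,0,0,-0.042]]]}}

```text
time: 35.15
position: [436.5, 275.3, 200.1]
eef_rot: [-0.138, 0.99, -0.001, -0.001]
ft_force: [-0.4, -0.6, -0.8]
finger_gap: 13.0
gripper_force: 58.9
```

>>> {"api": "jog_arm", "payload": {"increments": [[[0.04,0.4,0.01,0,0,0],[0.09,0.8,0.02,0,0,0],[0.09,0.98,0.02,0,0,0],[0.09,0.98,0.02,0,0,0],[0.09,0.98,0.02,0,0,0]]]}}

```text
time: 35.78
position: [403.3, 364.6, 199.8]
eef_rot: [-0.136, 0.991, -0.001, -0.0]
ft_force: [0.0, -1.7, -0.1]
finger_gap: 12.9
gripper_force: 58.9
```

```bash
python3 -c "
from h import *
plan((400.4,372.1,163,195.8))"
```

```text
[0.008, 0.081, 0.368, -0.0, -0.0, -0.001] rows 1 -> [400.0, 372.0, 163.0]
```

>>> {"api": "jog_arm", "payload": {"increments": [[[0.008,0.081,0.15,0,0,0],[0.008,0.081,0.3,0,0,0],[0.008,0.081,0.368,0,0,0],[0.008,0.081,0.368,0,0,0],[0.008,0.081,0.368,0,0,0]]]}}

```text
time: 36.4
position: [400.0, 373.3, 163.8]
eef_rot: [-0.136, 0.991, -0.0, 0.0]
ft_force: [0.4, 0.5, -1.0]
finger_gap: 12.7
gripper_force: 58.9
```

```bash
python3 -c "
from h import *
from bench import r
a=r.snapshot('wrist')['color'][:,:,::-1];b=r.snapshot('side')['color'][330:480,120:320,::-1]
b=cv2.resize(b,(480,360));b=cv2.copyMakeBorder(b,0,120,0,0,cv2.BORDER_CONSTANT)
cv2.imwrite('pics/w12.png',np.hstack([a[:,160:480],b]))
plan((400.4,372.1,145.5,195.8))"
```

```text
[0.0, -0.013, 0.185, -0.0, 0.0, -0.001] rows 1 -> [400.0, 372.0, 146.0]
```

View pics/w12.png

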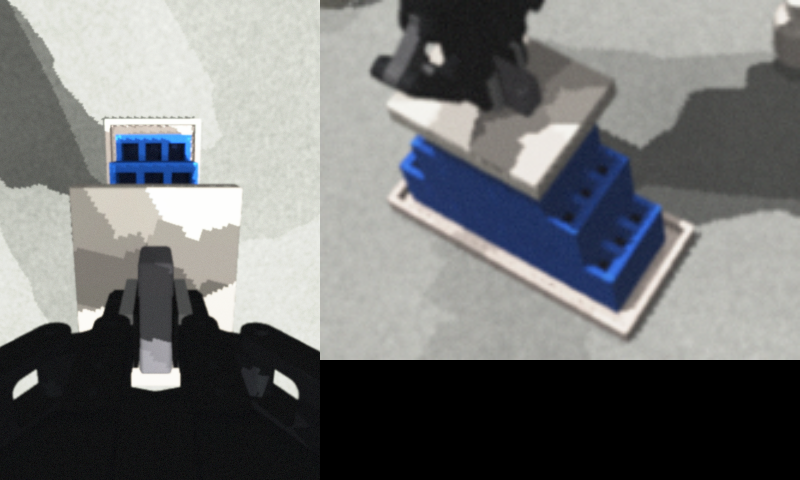

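The lid is level above the short rack, centred on it (lid columns 70–242 against tray 105–200 left; in the side crop it overhangs evenly). Lowering.

>>> {"api": "jog_arm", "payload": {"increments": [[[0,-0.01,0.03,0,0,0],[0,-0.01,0.06,0,0,0],[0,-0.01,0.09,0,0,0],[0,-0.01,0.12,0,0,0],[0,-0.01,0.15,0,0,0],[0,-0.01,0.165,0,0,0],[0,-0.01,0.175,0,0,0],[0,-0.01,0.175,0,0,0]]]}}

```text
time: 37.5
position: [400.1, 372.3, 145.9]
eef_rot: [-0.136, 0.991, -0.0, -0.0]
ft_force: [-0.7, 0.3, 0.1]
finger_gap: 12.8
gripper_force: 59.0
```

>>> {"api": "jog_arm", "payload": {"increments": [[[0,0,0.006,0,0,0],[0,0,0.01,0,0,0],[0,0,0.01,0,0,0]]]}}

```text
time: 37.88
position: [400.2, 372.4, 145.7]
eef_rot: [-0.136, 0.991, 0.0, 0.0]
ft_force: [-1.1, -1.0, 5.7]
finger_gap: 13.0
gripper_force: 59.8
```

>>> {"api": "jog_arm", "payload": {"increments": [[[0,0,0,0,0,0],[0,0,0,0,0,0],[0,0,0,0,0,0],[0,0,0,0,0,0],[0,0,0,0,0,0],[0,0,0,0,0,0],[0,0,0,0,0,0],[0,0,0,0,0,0]]], "jaw": -1}}

```text
time: 38.88
position: [400.1, 372.3, 144.9]
eef_rot: [-0.136, 0.991, -0.0, -0.0]
ft_force: [-0.0, -0.7, 0.5]
finger_gap: 85.9
gripper_force: 0.0
```

>>> {"api": "jog_arm", "payload": {"increments": [[[0,0,-0.3,0,0,0],[0,0,-0.7,0,0,0],[0,0,-0.9,0,0,0],[0,0,-0.9,0,0,0]]]}}

```text
time: 39.38
position: [400.7, 372.8, 236.3]
eef_rot: [-0.136, 0.991, 0.001, 0.001]
ft_force: [0.1, 0.3, -0.1]
finger_gap: 85.4
gripper_force: 0.0
```

>>> {"api": "jog_arm", "payload": {"increments": [[[0,-0.9,0,0,0,0],[0,-0.9,0,0,0,0],[0,-0.9,0,0,0,0],[0,-0.9,0,0,0,0]]]}}

```text
time: 39.88
position: [424.2, 285.9, 234.1]
eef_rot: [-0.136, 0.991, -0.0, -0.001]
ft_force: [-0.7, 0.3, 0.0]
finger_gap: 85.6
gripper_force: 0.0
```

>>> {"api": "jog_arm", "payload": {"increments": [[[0,-0.9,0,0,0,0],[0,-0.9,0,0,0,0],[0,-0.9,0,0,0,0],[0,-0.9,0,0,0,0],[0,-0.9,0,0,0,0],[0,-0.9,0,0,0,0]]]}}

```text
time: 40.62
position: [448.6, 199.8, 234.9]
eef_rot: [-0.137, 0.991, -0.0, -0.0]
ft_force: [1.0, 0.2, -0.1]
finger_gap: 85.6
gripper_force: 0.0
```

```bash
python3 -c "
from h import *
from bench import r
s=r.sense();print(s['position'],s['ft_force'],s['time'])
a=r.snapshot('scene')['color'][:,:,::-1];b=r.snapshot('side')['color'][300:480,100:340,::-1]
a=a[120:370,100:560]
b=cv2.resize(b,(460,345));cv2.imwrite('pics/w13.png',np.vstack([a,b]))"
```

```text
[448.57725554 199.78922824 234.85823904] [ 0.96410148  0.20427893 -0.08345045] 40.625
```

View pics/w13.png

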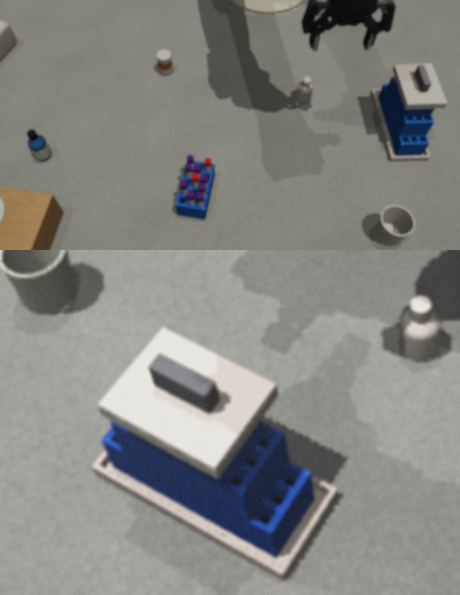

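The stack stands in the tray with the lid level and fully down at (415,85) in the scene crop; the bystanders are where they were and the robot is clear.

```bash
python3 -c "
from bench import r
print(r.hand_in())"
```

```text
the job is handed in; nothing more can be done
None
```

The job is handed in: long, mid and short racks are stacked centred in the tray with the lid fully down on top, the bystanders left where they stood, at about 41 s of robot time.

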